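Return the bright steel tools to their foam cut-outs

TASK

The service is finished, so put the four bare bright-steel tools (large spanner, small spanner, ratchet, extension bar) back into the foam inserts, each bedded down flat on the blue floor of the cut-out made for it, so that one glance shows nothing is missing. Leave the red-handled pliers and the red-handled screwdriver where they lie.

Things in the scene. Friction and masses are not known exactly. Their poses are not given: they have to be found in the camera images.
- large_spanner: The large bright steel combination spanner: 260 mm long, 11 mm thick, shank 24 mm wide, ring end (28 mm wide) at +y, open end (47 mm wide) at -y. Lies flat. Grip across the shank. Origin: centre of its underside, midway along it, close to its centre of mass; y runs along it.
- small_spanner: The small bright steel combination spanner: 168 mm long, 8 mm thick, shank 12 mm wide, ring end (16 mm wide) at +y, open end (26 mm wide) at -y. Lies flat. Grip across the shank. Origin: centre of its underside, midway along it, close to its centre of mass; y runs along it.
- ratchet: The bright steel ratchet handle: 220 mm long, handle 25 mm wide and 25 mm high, round head 40 mm wide at +y with the square drive pointing up (top 44 mm high, 89 mm from the origin). Grip across the handle at the origin. Origin: centre of its underside, midway along it, close to its centre of mass; y runs along it.
- extension_bar: The bright steel extension bar for the ratchet: a straight bar, 151 mm long, lying flat; it grips 24 mm wide and is 24 mm high all along (its slim middle counts as wide as its ends). Origin: centre of its underside, midway along it, close to its centre of mass; y runs along it.
- insert_large_spanner: Foam with large-spanner cut-out: 278 mm, slot 36 wide, ring end 42 at +y, jaw end 62 at -y. Block 306 x 88 mm. Black foam, top 28 mm, blue cut-out floor 10 mm above the worktop; fixed. Walls lean out 3 mm to the top. A finger trough (44 mm in y, floor-deep, open at both sides) crosses at the origin. Origin: on the worktop where trough and cut-out cross; y along the cut-out, z up.
- insert_small_spanner: Foam with small-spanner cut-out: 184 mm, slot 24 wide, ring end 30 at +y, jaw end 40 at -y. Block 212 x 74 mm. Black foam, top 28 mm, blue cut-out floor 10 mm above the worktop; fixed. Walls lean out 3 mm to the top. A finger trough (44 mm in y, floor-deep, open at both sides) crosses at the origin. Origin: on the worktop where trough and cut-out cross; y along the cut-out, z up.
- insert_ratchet: Foam with ratchet cut-out: y -119 to +118 mm, slot 37 wide, round head end 56 at +y. Block 265 x 80 mm. Black foam, top 28 mm, blue cut-out floor 10 mm above the worktop; fixed. Walls lean out 3 mm to the top. A finger trough (44 mm in y, floor-deep, open at both sides) crosses at the origin. Origin: on the worktop where trough and cut-out cross; y along the cut-out, z up.
- insert_extension: Foam with a plain slot for the extension bar: 170 x 38 mm, both ends alike. Block 198 x 74 mm. Black foam, top 28 mm, blue cut-out floor 10 mm above the worktop; fixed. Walls lean out 3 mm to the top. A finger trough (44 mm in y, floor-deep, open at both sides) crosses at the origin. Origin: on the worktop where trough and cut-out cross; y along the cut-out, z up.
- red_pliers: Pliers with red handles, 183 x 61 x 16 mm, lying farther back; a bystander. Origin: centre of the underside.
- red_screwdriver: Screwdriver with a red handle, 221 x 29 x 28 mm, lying farther back; a bystander. Origin: centre of the underside.

How it is judged:
By the outcome, as a careful person would: the job done as asked, in the order asked, and still so for the second after the job is handed in, with the robot touching nothing.
It also fails if it takes over 96 s, if anything falls off the work surface, if the arm or the gripper's body presses on something with over 40 N, if the wrist force passes 120 N, or if a joint passes its speed limit or range.

ROBOT

A 7-joint arm with a two-finger parallel gripper is mounted at the origin on a cart in front of the work surface, level with it; the furniture and walls round the work are solid. World frame = base frame: x ahead of the robot, y to its left, z up, the work surface at z = 0. Lengths are in m, angles in rad, forces in N, time in s.
With the tool pointing down it reaches from about 0.425 to 0.875 m from the base axis. Payload 9.9 kg.
Tool frame: the origin (TCP) lies midway between the tips of the shut fingers; the grasp point (between the pads) lies 19 mm behind it; z points along the fingers, y is the line along which they close (so a half turn about z gives the same grasp; the last joint's range is limited). The gripper opens to 85 mm and grips with 20 to 120 N. Pads are 22 mm wide; open, the fingers measure 114 mm over their backs; the gripper's body (76 mm by 85 mm) begins 54 mm behind the grasp point. The pads swing forward as they close: fully open they stand 13 mm farther back than shut.
Start: joints at [-1.187, 0.576, 0.025, 1.437, -0.015, 1.129, -0.057], TCP at [0.304, 0.602, 0.231] pointing down, gripper open.
Joint ranges: [-2.76, 2.76], [-0.34, 2.15], [-1.52, 1.57], [0.19, 2.46], [-1.09, 4.23], [0.17, 1.99], [-2.82, 2.82]. Speed limits (rad/s): [2.22, 2.22, 3.01, 3.01, 3.14, 3.14, 3.14].

INTERFACE

Orientations are given as a unit quaternion [x, y, z, w].
In Python, from plant import env gives the robot as it stands.
- The arm moves only by the shell command python3 -m inch 'ROWS' [FORCE]. ROWS is JSON, a list of rows, each a list of 7 numbers: the turn, a rotation vector about the tool's x, y, z in degrees, then the shift along the tool's x, y, z in m, then the opening, from 0 (shut) to 1 (fully open). A call has 1 to 5 rows; each row is the pose to reach, as a shift and turn from the pose commanded when the call began, along the tool's axes at that moment; what a row does not reach only later rows make up. A row lasts 1/10 s, in which the tool goes at most 50 mm and 8.59 degrees, less where a joint would pass 70% of its speed; a pose out of reach is approached as far as the arm can. A call with a gripper value outside its range is refused whole. The fingers move at their own pace and stop on an object; FORCE is the grip in N (left out, the last holds). Time passes only in rows, so rows that repeat a pose let the fingers close. It gives the time, the measured TCP pose, the force, the opening and the grip force at its end, in the units of the state.
- env.get_state(): the state, without advancing time (a new reading comes with each control period).
- env.grab_frame(name): name is "side" or "top"; returns the picture (480x640x3 uint8, red, green, blue); there is no depth.
- env.camera_info(name): a dict with "fov_y" (degrees; the focal length in pixels is half the picture's height over the tangent of half this angle, whatever the lens; pixels are square), "cx", "cy" (the principal point, pixels), "R" (3x3) and "t" (3): a world point X has camera coordinates R X + t. Camera axes: x right, y down, z forward; pixel columns grow to the right and rows downward; lengths in m; the calibration is good to about 2 mm. A picture is of the moment at which its call begins. camera_info takes no time and is no camera call.
- env.hand_in(): hands the job in; it is judged then, once.
The state is a dict: "clock": time; "q": joint angles; "qd": joint speeds; "effort": joint torques, N m; "tool_pos": TCP position; "ee_rot": TCP orientation; "wrist_force": force on the tool from outside, world axes, zero at the start; "wrist_torque": the same for the moment, N m; "grip_width": finger opening in m; "finger_force": force on a finger pad.
Only numpy, scipy, OpenCV 4.12 (cv2) and the standard library are available. Lean on these libraries where they do the work, as an engineer would, in place of code of your own. Each camera call takes 0.05 s, during which the arm holds its last target. There are 200 camera calls.

## Working session

There is one attempt and no reset: what is moved stays moved. The work goes in short steps, Python scripts to look and compute and a shell command to move; the robot and the scene stay as the last step left them, time stands still between calls to the robot, and variables do not carry over. Pictures are saved under pics/ and viewed, at most 14 in all, crops included, and the job is handed in when it is done.

```bash
ls; mkdir -p pics; python3 - <<'E'
from plant import env
import cv2
for n in("top","side"):
    f=env.grab_frame(n); cv2.imwrite(f"pics/{n}0.png",f[:,:,::-1]); c=env.camera_info(n); print(n,c)
s=env.get_state(); print(s)
E
```

```text
pics
top {'fov_y': 46.355506055562046, 'cx': 317.86160576367354, 'cy': 247.71695299274714, 'R': array([[ 0.00407775, -0.99995652,  0.00838671],
       [-0.99610285, -0.00480068, -0.08806858],
       [ 0.08810501, -0.0079949 , -0.99607911]]), 't': array([-0.00352837,  0.62317322,  1.23986166])}
side {'fov_y': 51.43261908024025, 'cx': 323.69812057626024, 'cy': 237.17616368116754, 'R': array([[-0.97260382, -0.23188159,  0.01651453],
       [-0.12456983,  0.45987918, -0.87920049],
       [ 0.19627572, -0.85717097, -0.4761657 ]]), 't': array([0.58775543, 0.1123454 , 1.15387255])}
{'clock': 0.1, 'q': array([-1.18681466,  0.57644175,  0.02488334,  1.43786185, -0.01494756,
        1.12901524, -0.05647677]), 'qd': array([-0.00181404, -0.00123028, -0.00100491, -0.00169039,  0.00105701,
        0.00094142, -0.00027433]), 'effort': array([ 6.28705820e-03, -7.67299175e+01,  2.25826889e+00, -2.86602741e+01,
        1.60084502e-02,  8.70303920e-03,  2.25212557e-05]), 'tool_pos': array([0.30419774, 0.60208667, 0.2305206 ]), 'ee_rot': array([ 2.31740995e-01,  9.72777218e-01, -7.63634467e-04, -1.06918530e-04]), 'wrist_force': array([-0.30264826, -0.55921141,  0.17630098]), 'wrist_torque': array([ 0.02067123, -0.02372989,  0.02517183]), 'finger_force': 0.0, 'grip_width': 0.08524473636405322}
```

View pics/top0.png

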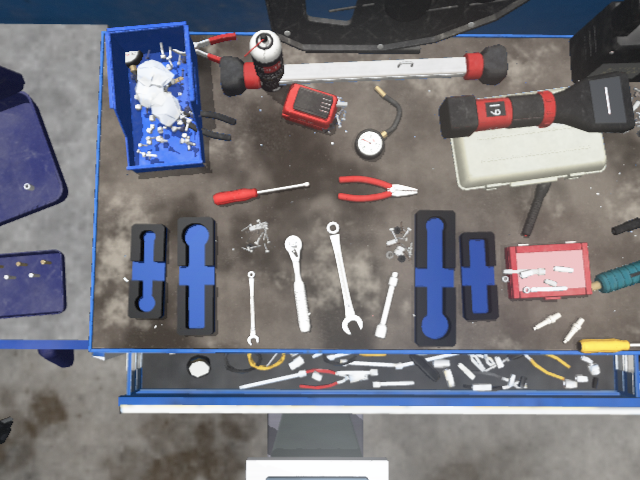

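View pics/side0.png

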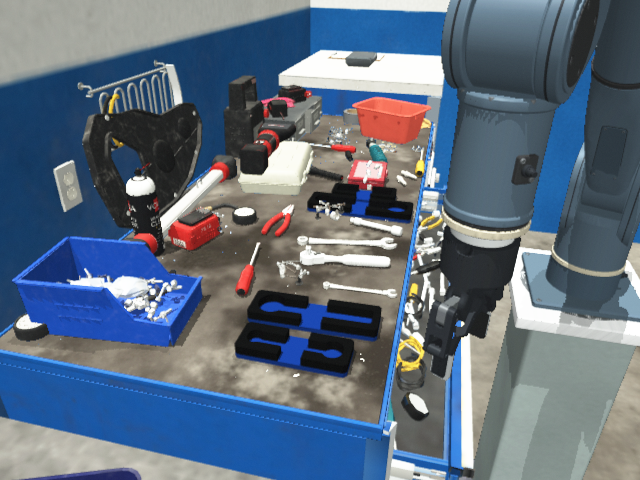

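```bash
cat > h.py <<'E'
import numpy as np, cv2
from plant import env
from scipy.spatial.transform import Rotation as Ro
def cam(n):
    c=env.camera_info(n); f=240/np.tan(np.radians(c["fov_y"]/2)); return np.array([[f,0,c["cx"]],[0,f,c["cy"]],[0,0,1]]),np.array(c["R"]),np.array(c["t"])
def back(n,uv,z):
    K,R,t=cam(n); uv=np.atleast_2d(uv).astype(float)
    d=(R.T@np.linalg.inv(K)@np.c_[uv,np.ones(len(uv))].T).T; o=-R.T@t
    return o+d*((z-o[2])/d[:,2])[:,None]
def proj(n,X):
    K,R,t=cam(n); p=(K@(R@np.atleast_2d(X).T+t[:,None])).T; return p[:,:2]/p[:,2:]
def crop(f,c0,c1,r0,r1,s,name,step=20):
    g=cv2.resize(f[r0:r1,c0:c1,::-1],None,fx=s,fy=s,interpolation=cv2.INTER_CUBIC)
    for c in range(-(-c0//step)*step,c1,step): cv2.putText(g,str(c),(int((c-c0)*s),9),0,.33,(0,255,255)); cv2.line(g,(int((c-c0)*s),10),(int((c-c0)*s),16),(0,255,255))
    for r in range(-(-r0//step)*step,r1,step): cv2.putText(g,str(r),(0,int((r-r0)*s)),0,.33,(0,255,255)); 
    cv2.imwrite(name,g)
E
python3 - <<'E'
from h import *
f=cv2.imread("pics/top0.png")[:,:,::-1].copy()
crop(f,230,420,210,355,4,"pics/tools.png")
a=f[210:350]; g=np.hstack([a[:,120:225],a[:,405:505]])
cv2.imwrite("pics/ins.png",cv2.resize(g[:,:,::-1],None,fx=3.8,fy=3.8,interpolation=cv2.INTER_CUBIC))
# blue floors
b=((f[:,:,2].astype(int)-f[:,:,0]>60)&(f[:,:,2]>90)).astype(np.uint8)
w=((f.min(2)>150)&(f.max(2).astype(int)-f.min(2)<40)).astype(np.uint8)
for nm,m,z,boxes in(("blue",b,.01,[(125,168,225,318),(178,216,218,334),(413,457,212,344),(460,498,232,320)]),("steel",w,.008,[(240,264,262,352),(280,316,228,340),(322,365,215,340),(370,402,265,345)])):
  for c0,c1,r0,r1 in boxes:
    n,l,st,ce=cv2.connectedComponentsWithStats(m[r0:r1,c0:c1]); i=1+np.argmax(st[1:,4])
    ys,xs=np.nonzero(l==i); uv=np.c_[xs+c0,ys+r0]
    P=back("top",uv,z)[:,:2]; r=cv2.minAreaRect(P.astype(np.float32)*1000)
    print(nm,st[i],"rect mm",np.round(r[0],1),np.round(r[1],1),round(r[2],1),"mean",P.mean(0).round(4)*1000, "eig ang",np.degrees(np.arctan2(*np.linalg.eigh(np.cov(P.T))[1][::-1,1])).round(1))
E
```

```text
blue [   7    6   34   81 1288] rect mm [570.2 384.8] [182.3  75. ] 1.6 mean [566.8 385.8] eig ang 179.3
blue [   1    6   36  104 2138] rect mm [560.7 275.4] [234.9  79.7] 1.2 mean [562.7 275.6] eig ang -178.8
blue [   2    6   39  121 2442] rect mm [ 557.9 -266.7] [ 87.1 274.3] 89.4 mean [ 548.9 -266.9] eig ang 179.3
blue [   1    8   34   73 1449] rect mm [ 562.  -366.2] [165.6  74. ] 2.2 mean [ 561.5 -366.8] eig ang -178.1
steel [  7   9  12  75 365] rect mm [487.3 147.1] [167.2  24.9] 0.9 mean [483.8 148.6] eig ang -177.7
steel [   5    7   26   97 1005] rect mm [544.3  44.5] [221.7  38.1] 7.5 mean [545.1  43.7] eig ang -171.7
steel [  4   6  37 114 971] rect mm [559.2 -61.5] [261.2  47.4] 9.2 mean [551.3 -58.4] eig ang -168.9
steel [  5   7  23  66 478] rect mm [ 496.6 -159.9] [ 24.2 153.3] 75.6 mean [ 491.5 -158.1] eig ang 165.8
```

View pics/tools.png

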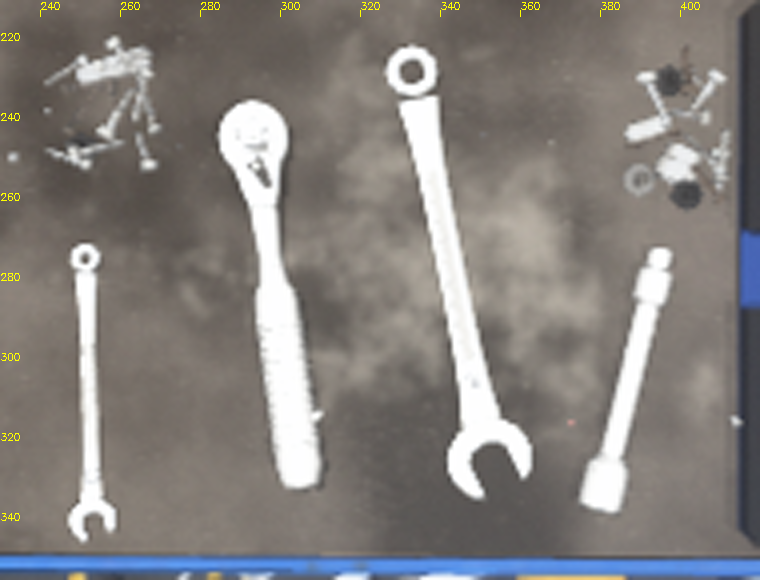

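View pics/ins.png

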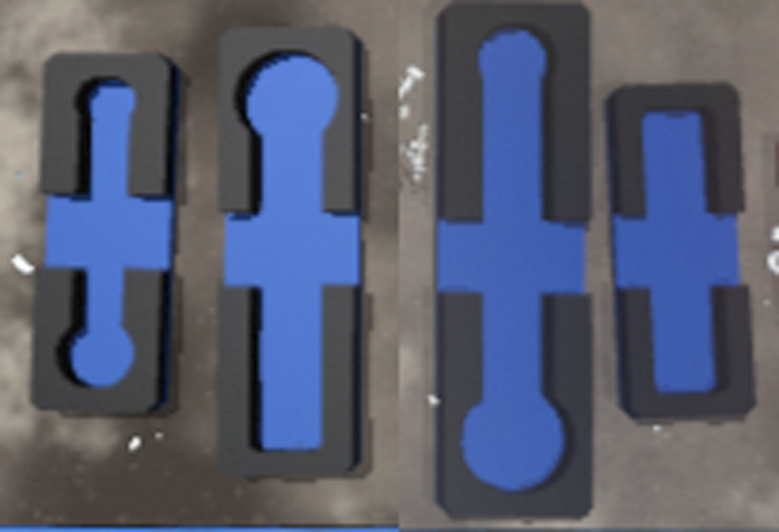

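Both views agree. In the top view, the tools from left to right are the small spanner (250,308), ratchet (297,285), large spanner (342,278) and bar (388,305), all with the ring or head up (+x). The inserts from left to right are small spanner (149,271), ratchet (197,275), large spanner (435,277) and extension (479,275), with the ring or head end also up. Next I'll refine the poses using shank and trough centrelines.

```bash
cat >> h.py <<'E'
def tgt(x,y,z,yaw):
    "row (turn deg, shift) from the present pose to TCP x,y,z with tool-y at yaw deg, tool down"
    s=env.get_state(); R=Ro.from_quat(s["ee_rot"]); a=np.radians(yaw)
    yd=np.array([np.cos(a),np.sin(a),0]); zd=np.array([0,0,-1.]); T=Ro.from_matrix(np.c_[np.cross(yd,zd),yd,zd])
    print("turn",np.degrees((R.inv()*T).as_rotvec()).round(1),"shift",R.inv().apply(np.array([x,y,z])-s["tool_pos"]).round(4))
def st():
    s=env.get_state(); R=Ro.from_quat(s["ee_rot"]).as_matrix()
    print("t",round(s["clock"],2),"pos",s["tool_pos"].round(4),"yaw",np.degrees(np.arctan2(R[1,1],R[0,1])).round(1),"w",round(s["grip_width"],4),"F",s["wrist_force"].round(1),round(s["finger_force"],1),"q7",s["q"][6].round(2))
E
python3 - <<'E'
from h import *
f=cv2.imread("pics/top0.png")[:,:,::-1].copy()
b=((f[:,:,2].astype(int)-f[:,:,0]>60)&(f[:,:,2]>90)).astype(np.uint8)
w=((f.min(2)>150)&(f.max(2).astype(int)-f.min(2)<40)).astype(np.uint8)
def rows(m,box,z):
    c0,c1,r0,r1=box; n,l,s,ce=cv2.connectedComponentsWithStats(m[r0:r1,c0:c1]); k=l==1+np.argmax(s[1:,4]); o=[]
    for r in np.nonzero(k.any(1))[0]:
        c=np.nonzero(k[r])[0]; P=back("top",[[c0+c[0]-.5,r0+r],[c0+c[-1]+.5,r0+r]],z); o.append([*P.mean(0)[:2],np.linalg.norm(P[0]-P[1])])
    return np.array(o)*1000
for nm,box,W,L in(("small",(125,168,225,318),74,1),("ratchet",(178,216,218,334),80,1),("large",(413,457,212,344),88,1),("ext",(460,498,232,320),74,1)):
    o=rows(b,box,.01); t=o[o[:,2]>W*.85]; s=o[(o[:,2]<W*.8)]
    sh=s[abs(s[:,2]-np.median(s[:,2]))<6]; p=np.polyfit(sh[:,0],sh[:,1],1)
    print("ins",nm,"trough x %.1f..%.1f"%(t[-1,0],t[0,0]),"mid",t.mean(0).round(1),"ends mid %.1f"%((o[0,0]+o[-1,0])/2),"slot ang %.2f"%np.degrees(np.arctan(p[0])),"slot y at mid %.1f"%np.polyval(p,t[:,0].mean()),"w",np.median(s[:,2]).round(1))
for nm,box,z,wd in(("small",(240,264,262,352),.007,12),("ratchet",(280,316,228,340),.014,25),("large",(322,365,215,340),.01,24),("ext",(370,402,265,345),.014,24)):
    o=rows(w,box,z); d=o[:,0].max()-o[:,0]; Lx=d.max(); sh=o[(d>Lx*.2)&(d<Lx*.78)] if nm!="ratchet" else o[(d>Lx*.5)&(d<Lx*.95)]
    if nm=="ext": sh=o[(d>Lx*.03)&(d<Lx*.95)]
    p=np.polyfit(sh[:,0],sh[:,1],1); xm=(o[0,0]+o[-1,0])/2
    print(nm,"x ends",o[[-1,0],0].round(1),"mid %.1f y %.1f ang %.2f w %.1f"%(xm,np.polyval(p,xm),np.degrees(np.arctan(p[0])),np.median(sh[:,2])))
tgt(.556,-.060,.10,100)
E
```

```text
ins small trough x 551.4..590.2 mid [570.8 385.4  75.2] ends mid 570.2 slot ang -0.47 slot y at mid 386.3 w 22.8
ins ratchet trough x 540.5..581.5 mid [561.  275.3  81.6] ends mid 560.8 slot ang 1.06 slot y at mid 275.6 w 36.5
ins large trough x 538.3..577.1 mid [ 557.7 -266.6   89.2] ends mid 557.8 slot ang -0.61 slot y at mid -267.1 w 36.4
ins ext trough x 543.3..582.1 mid [ 562.7 -366.1   74.1] ends mid 562.0 slot ang 1.76 slot y at mid -367.4 w 36.5
small x ends [403.5 570.8] mid 487.1 y 148.5 ang 2.71 w 9.1
ratchet x ends [435.7 653.3] mid 544.5 y 43.8 ang 8.64 w 24.9
large x ends [429.1 686.6] mid 557.9 y -57.3 ang 11.50 w 18.2
ext x ends [422.9 569.7] mid 496.3 y -158.4 ang -14.31 w 13.7
turn [ -0.1  -0.  -36.8] shift [-0.5232 -0.4772  0.1313]
```

```bash
python3 -m inch '[[0,0,-38.2,-0.524,-0.475,0.131,1],[0,0,-38.2,-0.524,-0.475,0.131,1],[0,0,-38.2,-0.524,-0.475,0.131,1],[0,0,-38.2,-0.524,-0.475,0.131,1],[0,0,-38.2,-0.524,-0.475,0.131,1]]' 40; python3 -c "
from h import *
st();tgt(.558,-.0575,.08,101.4)"
```

```text
clock: 0.6
tool_pos: [0.3927, 0.3709, 0.1852]
ee_rot: [-0.102, 0.995, -0.0, -0.0]
wrist_force: [1.3, -0.8, -0.5]
grip_width: 0.0858
finger_force: 0.0
t 0.6 pos [0.3927 0.3709 0.1852] yaw 101.7 w 0.0858 F [ 1.3 -0.8 -0.5] 0.0 q7 0.85
turn [-0.  -0.   0.3] shift [-0.0747 -0.4531  0.1053]
```

```bash
python3 -m inch '[[0,0,0.3,-0.075,-0.453,0.105,1],[0,0,0.3,-0.075,-0.453,0.105,1],[0,0,0.3,-0.075,-0.453,0.105,1],[0,0,0.3,-0.075,-0.453,0.105,1],[0,0,0.3,-0.075,-0.453,0.105,1]]' >/dev/null; python3 -m inch '[[0,0,0,-0.036,-0.215,0.05,1],[0,0,0,-0.036,-0.215,0.05,1],[0,0,0,-0.036,-0.215,0.05,1],[0,0,0,-0.036,-0.215,0.05,1],[0,0,0,-0.036,-0.215,0.05,1]]' >/dev/null; python3 -c "
from h import *
st();tgt(.558,-.0575,.003,101.4)"
```

```text
t 1.6 pos [ 0.556  -0.0643  0.0788] yaw 100.8 w 0.0854 F [-0.4 -0.3  0.4] 0.0 q7 1.68
turn [-0.1 -0.1 -0.6] shift [-0.0034  0.0065  0.0758]
```

```bash
python3 -m inch '[[0,0,-0.6,-0.003,0.0065,0.04,0.6],[0,0,-0.6,-0.003,0.0065,0.072,0.6],[0,0,-0.6,-0.003,0.0065,0.072,0.6],[0,0,-0.6,-0.003,0.0065,0.072,0.6]]'; python3 -c "
from h import *
st();tgt(.558,-.0575,.004,101.4)
f=env.grab_frame('top'); crop(f,300,400,200,350,4,'pics/g1.png')"
```

```text
clock: 2.0
tool_pos: [0.557, -0.0519, 0.008]
ee_rot: [-0.102, 0.995, 0.0, -0.001]
wrist_force: [1.2, -0.0, -0.4]
grip_width: 0.0513
finger_force: 0.0
t 2.0 pos [ 0.557  -0.0519  0.008 ] yaw 101.7 w 0.0513 F [ 1.2 -0.  -0.4] 0.0 q7 1.65
turn [ 0.  -0.1  0.3] shift [ 0.0002 -0.0057  0.004 ]
```

View pics/g1.png

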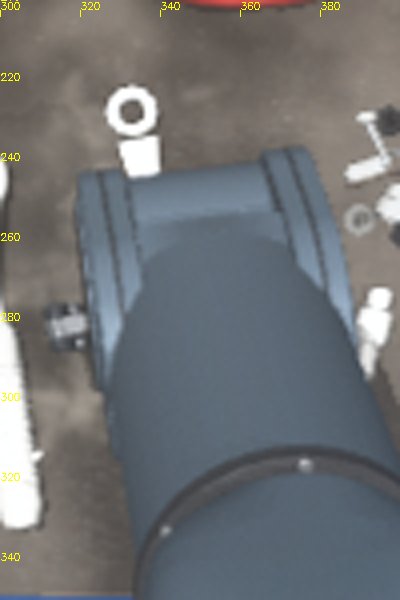

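The arm covers the shank. The ring at (332,227) is still in place. I'll let it settle before correcting.

```bash
python3 -m inch '[[0,0,0,0,0,0,0.6],[0,0,0,0,0,0,0.6]]' >/dev/null; python3 -c "
from h import *
st();tgt(.558,-.0575,.004,101.4)"
```

```text
t 2.25 pos [ 0.5583 -0.0519  0.0095] yaw 101.7 w 0.0508 F [ 0.2  0.4 -0.1] 0.0 q7 1.65
turn [-0.   0.1  0.3] shift [ 0.0015 -0.0054  0.0055]
```

```bash
python3 -m inch '[[0,0,0,0.001,-0.0055,0.0055,0.6],[0,0,0,0.001,-0.0055,0.0055,0.6],[0,0,0,0.001,-0.0055,0.0055,0.1],[0,0,0,0.001,-0.0055,0.0055,0.1],[0,0,0,0.001,-0.0055,0.0055,0.1]]' 60;python3 -m inch '[[0,0,0,0,0,0,0.1],[0,0,0,0,0,0,0.1]]' ; python3 -c "
from h import *
st();tgt(.5577,-.2668,.07,89.4)"
```

```text
clock: 2.75
tool_pos: [0.5575, -0.0575, 0.0028]
ee_rot: [-0.102, 0.995, -0.0, 0.0]
wrist_force: [-0.9, -0.6, 6.0]
grip_width: 0.0207
finger_force: 58.9
clock: 2.95
tool_pos: [0.5575, -0.0575, 0.0028]
ee_rot: [-0.102, 0.995, -0.0, 0.0]
wrist_force: [-0.9, -0.6, 6.6]
grip_width: 0.0208
finger_force: 59.0
t 2.95 pos [ 0.5575 -0.0575  0.0028] yaw 101.7 w 0.0208 F [-0.9 -0.6  6.6] 59.0 q7 1.66
turn [-0.   0.  12.3] shift [ 0.0423 -0.205  -0.0671]
```

```bash
python3 -m inch '[[0,0,0,0,0,-0.04,0.1],[0,0,0,0,0,-0.08,0.1],[0,0,12.3,0.042,-0.205,-0.08,0.1],[0,0,12.3,0.042,-0.205,-0.08,0.1],[0,0,12.3,0.042,-0.205,-0.08,0.1]]' 80 ; python3 -m inch '[[0,0,0,0,0,0,0.1]]' ; python3 -c "
from h import *
st();tgt(.5577,-.2668,.07,89.4)"
```

```text
clock: 3.45
tool_pos: [0.5579, -0.2087, 0.0828]
ee_rot: [0.006, 1.0, -0.0, 0.0]
wrist_force: [0.9, 0.1, -2.3]
grip_width: 0.0202
finger_force: 79.5
clock: 3.55
tool_pos: [0.556, -0.2172, 0.0824]
ee_rot: [0.011, 1.0, -0.003, -0.0]
wrist_force: [-0.8, -0.6, -1.9]
grip_width: 0.0201
finger_force: 79.6
t 3.55 pos [ 0.556  -0.2172  0.0824] yaw 88.8 w 0.0201 F [-0.8 -0.6 -1.9] 79.6 q7 1.77
turn [-0.3 -0.  -0.6] shift [-0.0028 -0.0495  0.0127]
```

```bash
python3 -m inch '[[0,0,-0.4,-0.001,-0.0495,0.012,0.1],[0,0,-0.4,-0.001,-0.0495,0.012,0.1],[0,0,-0.4,-0.001,-0.0495,0.012,0.1],[0,0,-0.4,-0.001,-0.0495,0.012,0.1],[0,0,-0.4,-0.001,-0.0495,0.012,0.1]]' >/dev/null; python3 -c "
from h import *
st();tgt(.5577,-.2668,.014,89.4)
for n,b in(('top',(390,510,200,350)),('side',(290,430,170,240))):
  f=env.grab_frame(n); crop(f,*b,4,'pics/p1%s.png'%n)
a=cv2.imread('pics/p1top.png');b=cv2.imread('pics/p1side.png')
b=cv2.resize(b,(320,160)); cv2.imwrite('pics/p1.png',np.hstack([a,np.vstack([b,np.zeros((440,320,3),np.uint8)])]))"
```

```text
t 4.05 pos [ 0.5587 -0.2554  0.0706] yaw 89.9 w 0.0204 F [ 0.4 -0.5 -2.3] 79.6 q7 1.84
turn [0.  0.  0.5] shift [ 0.001  -0.0114  0.0566]
```

View pics/p1.png

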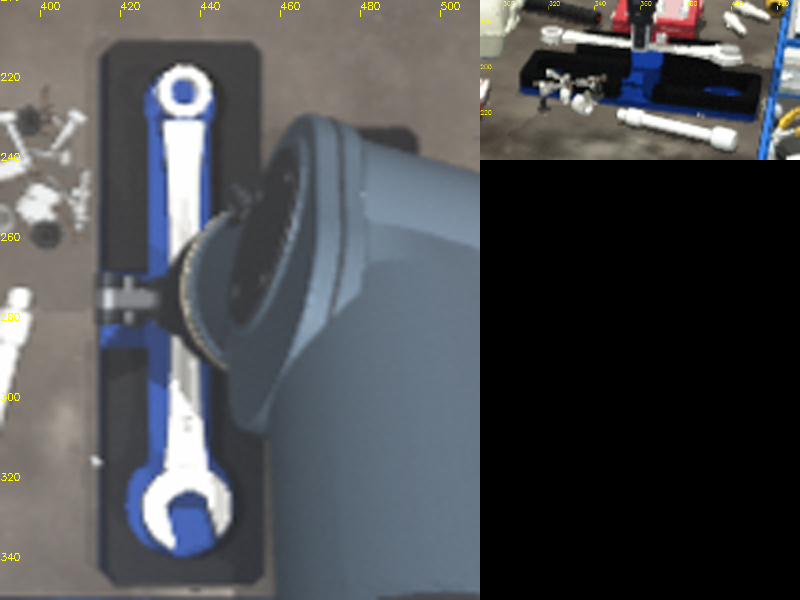

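The spanner hovers over its cut-out at columns 427–443, ring up and jaw down, straight. It's about 11 mm short in y, so I'll move it over, settle and check before lowering.

```bash
python3 -m inch '[[0,0,0.5,0.001,-0.0114,0.02,0.1],[0,0,0.5,0.001,-0.0114,0.02,0.1],[0,0,0.5,0.001,-0.0114,0.02,0.1],[0,0,0.5,0.001,-0.0114,0.02,0.1],[0,0,0.5,0.001,-0.0114,0.02,0.1]]' >/dev/null; python3 -c "
from h import *
st();tgt(.5577,-.2668,.0135,89.4)"
```

```text
t 4.65 pos [ 0.5579 -0.2679  0.0513] yaw 89.3 w 0.02 F [ 0.4 -0.4 -3.1] 79.6 q7 1.85
turn [-0.   0.1 -0.1] shift [0.0002 0.0011 0.0378]
```

```bash
python3 -m inch '[[0,0,0,0,0.001,0.015,0.1],[0,0,0,0,0.001,0.03,0.1],[0,0,0,0,0.001,0.037,0.1],[0,0,0,0,0.001,0.037,0.1],[0,0,0,0,0.001,0.037,0.1]]'; python3 -c "
from h import *
st();tgt(.5577,-.2668,.0128,89.4)"
```

```text
clock: 5.15
tool_pos: [0.5573, -0.2673, 0.0134]
ee_rot: [0.006, 1.0, 0.0, -0.0]
wrist_force: [0.2, -0.4, -2.2]
grip_width: 0.0201
finger_force: 79.6
t 5.15 pos [ 0.5573 -0.2673  0.0134] yaw 89.3 w 0.0201 F [ 0.2 -0.4 -2.2] 79.6 q7 1.84
turn [ 0.  -0.  -0.1] shift [-0.0004  0.0005  0.0006]
```

Release just above the floor, rise, and head toward the small spanner.

```bash
python3 -m inch '[[0,0,0,0,0,0.0005,0.1],[0,0,0,0,0,0.0005,0.45],[0,0,0,0,0,0.0005,0.45],[0,0,0,0,0,0.0005,0.45]]'; python3 -m inch '[[0,0,0,0,0,-0.03,0.45],[0,0,0,0,0,-0.08,0.45],[0,0,0,0,0,-0.1,0.45],[0,0,0,0,0,-0.1,0.45]]' >/dev/null; python3 -c "
from h import *
st();tgt(.4871,.1485,.10,92.7)"
```

```text
clock: 5.55
tool_pos: [0.5575, -0.2675, 0.0132]
ee_rot: [0.006, 1.0, -0.0, 0.0]
wrist_force: [-0.5, 0.3, 0.3]
grip_width: 0.0385
finger_force: 0.0
t 5.95 pos [ 0.5593 -0.2684  0.1168] yaw 89.3 w 0.0383 F [-0.4 -0.6 -1.1] 0.0 q7 1.86
turn [-0.2  0.3 -3.4] shift [0.0775 0.416  0.0153]
```

```bash
python3 -m inch '[[0,0,-3.4,0.0775,0.416,0.015,0.45],[0,0,-3.4,0.0775,0.416,0.015,0.45],[0,0,-3.4,0.0775,0.416,0.015,0.45],[0,0,-3.4,0.0775,0.416,0.015,0.45],[0,0,-3.4,0.0775,0.416,0.015,0.45]]'>/dev/null;  python3 -m inch '[[0,0,0,0.032,0.172,0.006,0.45],[0,0,0,0.032,0.172,0.006,0.45],[0,0,0,0.032,0.172,0.006,0.45],[0,0,0,0.032,0.172,0.006,0.45],[0,0,0,0.032,0.172,0.006,0.45]]' >/dev/null;  python3 -m inch '[[0,0,0,0,0,0,0.45],[0,0,0,0,0,0,0.45],[0,0,0,0,0,0,0.45]]' >/dev/null; python3 -c "
from h import *
st();tgt(.4871,.1485,.003,92.7)
f=env.grab_frame('top'); crop(f,230,500,200,360,2.9,'pics/c2.png')"
```

```text
t 7.25 pos [0.4748 0.1475 0.098 ] yaw 92.6 w 0.0381 F [-1.  -0.7  0.3] 0.0 q7 1.15
turn [-0.  -0.  -0.1] shift [-0.0123  0.0005  0.095 ]
```

View pics/c2.png

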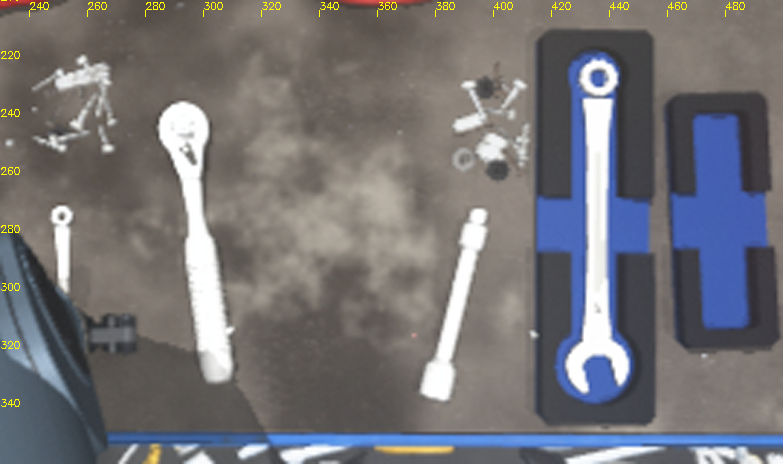

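The large spanner is bedded centrally in its cut-out (433,280), with blue visible on both sides. The rest of the scene is undisturbed.

```bash
python3 -m inch '[[0,0,0,-0.0125,0.0005,0.045,0.4],[0,0,0,-0.0125,0.0005,0.08,0.4],[0,0,0,-0.0125,0.0005,0.088,0.4],[0,0,0,-0.0125,0.0005,0.088,0.4],[0,0,0,-0.0125,0.0005,0.088,0.4]]' 60 >/dev/null; python3 -c "
from h import *
st();tgt(.4871,.1485,.0025,92.7)"
```

```text
t 7.8 pos [0.4875 0.1499 0.0112] yaw 92.7 w 0.0341 F [ 0.2 -0.1 -0.7] 0.0 q7 1.14
turn [ 0.  0. -0.] shift [ 0.0004 -0.0014  0.0087]
```

```bash
python3 -m inch '[[0,0,0,0,-0.0012,0.0085,0.4],[0,0,0,0,-0.0012,0.0085,0.4],[0,0,0,0,-0.0012,0.0085,0.03],[0,0,0,0,-0.0012,0.0085,0.03],[0,0,0,0,-0.0012,0.0085,0.03]]' 60 ; python3 -m inch '[[0,0,0,0,0,0,0.03]]' 60;python3 -c "
from h import *
st();tgt(.5705,.3855,.0925,89.4)"
```

```text
clock: 8.3
tool_pos: [0.4872, 0.149, 0.0023]
ee_rot: [-0.024, 1.0, 0.0, 0.0]
wrist_force: [-0.6, -0.7, 6.4]
grip_width: 0.0102
finger_force: 58.7
clock: 8.4
tool_pos: [0.4872, 0.149, 0.0023]
ee_rot: [-0.024, 1.0, 0.0, 0.0]
wrist_force: [-1.0, -0.1, 4.6]
grip_width: 0.0096
finger_force: 58.7
t 8.4 pos [0.4872 0.149  0.0023] yaw 92.7 w 0.0096 F [-1.  -0.1  4.6] 58.7 q7 1.14
turn [0.  0.  3.3] shift [-0.0944  0.2323 -0.0901]
```

```bash
python3 -m inch '[[0,0,0,0,0,-0.045,0.03],[0,0,0,0,0,-0.09,0.03],[0,0,3.3,-0.0945,0.232,-0.09,0.03],[0,0,3.3,-0.0945,0.232,-0.09,0.03],[0,0,3.3,-0.0945,0.232,-0.09,0.03]]' 60 >/dev/null; python3 -m inch '[[0,0,0,-0.04,0.1,0,0.03],[0,0,0,-0.04,0.1,0,0.03],[0,0,0,0,0,0,0.03]]' 60 >/dev/null; python3 -c "
from h import *
st();tgt(.5705,.3855,.05,89.4)"
```

```text
t 9.2 pos [0.5623 0.3566 0.0913] yaw 90.2 w 0.0101 F [ 0.3  0.4 -0.5] 59.1 q7 0.91
turn [1.  0.5 0.8] shift [-0.0079  0.0282  0.0419]
```

```bash
python3 -m inch '[[0,0,0,0,0,0,0.03],[0,0,0,0,0,0,0.03],[0,0,0,0,0,0,0.03]]' >/dev/null; python3 -c "
from h import *
st();tgt(.5705,.3855,.06,89.4)"
```

```text
t 9.5 pos [0.5562 0.3372 0.092 ] yaw 89.4 w 0.0097 F [ 0.2  0.2 -0.4] 59.2 q7 0.91
turn [0. 0. 0.] shift [-0.0138  0.0484  0.032 ]
```

```bash
python3 -m inch '[[0,0,0,-0.014,0.048,0,0.03],[0,0,0,-0.014,0.048,0.03,0.03],[0,0,0,-0.014,0.048,0.03,0.03],[0,0,0,-0.014,0.048,0.03,0.03],[0,0,0,-0.014,0.048,0.03,0.03]]' >/dev/null; python3 -c "
from h import *
st();tgt(.5705,.3855,.0125,89.4)
f=env.grab_frame('top'); crop(f,120,220,210,345,4,'pics/p2.png')"
```

```text
t 10.0 pos [0.5713 0.3842 0.063 ] yaw 89.4 w 0.0096 F [ 0.4 -0.2 -1.2] 59.2 q7 0.87
turn [ 0.   0.1 -0. ] shift [0.0009 0.0013 0.0505]
```

View pics/p2.png

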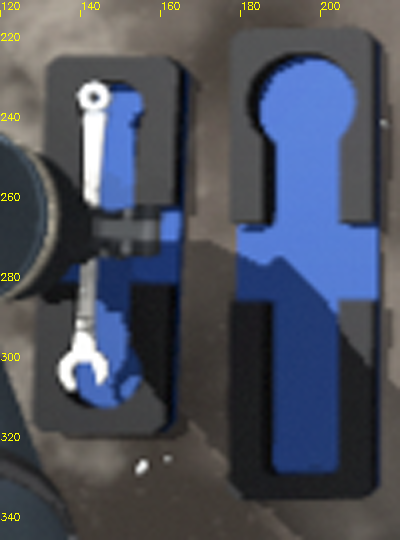

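The small spanner hovers at (142,234)–(141,302). The 7 px left offset from its cut-out matches the parallax at 60 mm height, so I'll lower it.

```bash
python3 -m inch '[[0,0,0,0.0005,0.001,0.025,0.03],[0,0,0,0.0005,0.001,0.042,0.03],[0,0,0,0.0005,0.001,0.0495,0.03],[0,0,0,0.0005,0.001,0.0495,0.03],[0,0,0,0.0005,0.001,0.0495,0.03]]'; python3 -c "
from h import *
st();tgt(.5705,.3855,.0125,89.4)"
```

```text
clock: 10.55
tool_pos: [0.5708, 0.3855, 0.0133]
ee_rot: [0.006, 1.0, 0.0, 0.001]
wrist_force: [0.4, -0.3, -1.2]
grip_width: 0.0101
finger_force: 59.2
t 10.55 pos [0.5708 0.3855 0.0133] yaw 89.4 w 0.0101 F [ 0.4 -0.3 -1.2] 59.2 q7 0.86
turn [ 0.   0.1 -0. ] shift [0.0003 0.     0.0008]
```

```bash
python3 -m inch '[[0,0,0,0,0,0.0007,0.03],[0,0,0,0,0,0.0007,0.35],[0,0,0,0,0,0.0007,0.35],[0,0,0,0,0,0.0007,0.35]]'; python3 -m inch '[[0,0,0,0,0,-0.04,0.35],[0,0,0,0,0,-0.08,0.35],[0,0,0,0,0,-0.11,0.35],[0,0,0,0,0,-0.11,0.35],[0,0,0,0,0,-0.11,0.35]]' >/dev/null; python3 -c "
from h import *
st();tgt(.5445,.044,.09,98.6)"
```

```text
clock: 10.95
tool_pos: [0.5702, 0.3856, 0.0116]
ee_rot: [0.005, 1.0, 0.0, 0.0]
wrist_force: [0.5, -0.3, -0.4]
grip_width: 0.0297
finger_force: 0.0
t 11.45 pos [0.5703 0.3856 0.1222] yaw 89.4 w 0.0301 F [-0.1 -0.4 -1.2] 0.0 q7 0.87
turn [ 0.   0.1 -9.2] shift [ 0.0223 -0.3419  0.0318]
```

```bash
python3 -m inch '[[0,0,-9.2,0.022,-0.342,0.03,0.6],[0,0,-9.2,0.022,-0.342,0.03,0.6],[0,0,-9.2,0.022,-0.342,0.03,0.6],[0,0,-9.2,0.022,-0.342,0.03,0.6],[0,0,-9.2,0.022,-0.342,0.03,0.6]]'>/dev/null;  python3 -m inch '[[0,0,0,0,-0.05,0.005,0.6],[0,0,0,0,-0.05,0.005,0.6],[0,0,0,0,-0.05,0.005,0.6],[0,0,0,0,-0.05,0.005,0.6]]' >/dev/null; python3 -c "
from h import *
st();tgt(.5445,.044,.004,98.6)
f=env.grab_frame('top'); crop(f,120,220,210,345,4,'pics/r2.png')"
```

```text
t 12.35 pos [0.5584 0.0889 0.0939] yaw 98.7 w 0.0512 F [-0.2  0.7 -1. ] 0.0 q7 1.39
turn [ 0.  -0.1  0.1] shift [ 0.0204 -0.0424  0.0899]
```

View pics/r2.png

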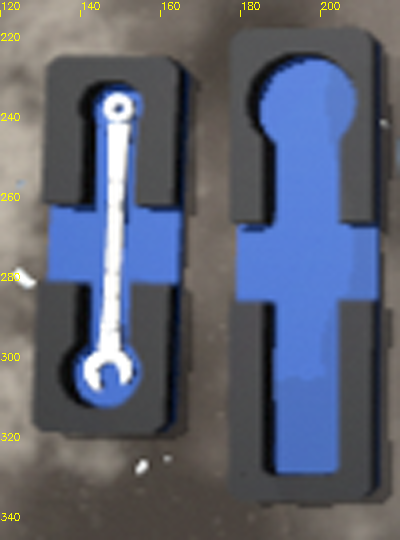

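The small spanner is in its cut-out (148,270) with blue all round it. The ratchet is next.

```bash
python3 -m inch '[[0,0,0,0.0205,-0.0425,0,0.7],[0,0,0,0.0205,-0.0425,0.03,0.7],[0,0,0,0.0205,-0.0425,0.06,0.7],[0,0,0,0.0205,-0.0425,0.08,0.7],[0,0,0,0.0205,-0.0425,0.08,0.7]]' 60 >/dev/null; python3 -m inch '[[0,0,0,0,0,0,0.7]]'>/dev/null; python3 -c "
from h import *
st();tgt(.5445,.044,.004,98.6)"
```

```text
t 13.0 pos [0.5449 0.0439 0.0148] yaw 98.7 w 0.0595 F [ 0.  -0.4 -0.4] 0.0 q7 1.44
turn [ 0.  -0.   0.1] shift [0.0004 0.0001 0.0108]
```

```bash
python3 -m inch '[[0,0,0,0,0,0.010,0.7],[0,0,0,0,0,0.01,0.7],[0,0,0,0,0,0.01,0.1],[0,0,0,0,0,0.01,0.1],[0,0,0,0,0,0.01,0.1]]' 80 ; python3 -m inch '[[0,0,0,0,0,0,0.1],[0,0,0,0,0,0,0.1]]' 80 ; python3 -c "
from h import *
st();tgt(.561,.2753,.1,91.1)"
```

```text
clock: 13.5
tool_pos: [0.5453, 0.0428, 0.0054]
ee_rot: [-0.075, 0.997, 0.0, 0.0]
wrist_force: [-0.7, 0.8, 1.8]
grip_width: 0.0235
finger_force: 78.4
clock: 13.7
tool_pos: [0.5453, 0.0428, 0.0054]
ee_rot: [-0.075, 0.997, 0.0, 0.0]
wrist_force: [-0.8, 0.4, 6.3]
grip_width: 0.0232
finger_force: 78.9
t 13.7 pos [0.5453 0.0428 0.0054] yaw 98.6 w 0.0232 F [-0.8  0.4  6.3] 78.9 q7 1.44
turn [0.  0.1 7.5] shift [-0.0504  0.2276 -0.0945]
```

```bash
python3 -m inch '[[0,0,0,0,0,-0.05,0.1],[0,0,0,0,0,-0.09,0.1],[0,0,7.5,-0.05,0.2275,-0.09,0.1],[0,0,7.5,-0.05,0.2275,-0.09,0.1],[0,0,7.5,-0.05,0.2275,-0.09,0.1]]' 80 >/dev/null; python3 -m inch '[[0,0,0,-0.02,0.08,0,0.1],[0,0,0,-0.02,0.08,0,0.1],[0,0,0,-0.02,0.08,0,0.1],[0,0,0,-0.02,0.08,0,0.1]]' 80 >/dev/null; python3 -c "
from h import *
st();tgt(.5615,.2753,.075,91.1)"
```

```text
t 14.6 pos [0.5727 0.273  0.0941] yaw 91.2 w 0.0231 F [ 0.4 -0.8 -3.8] 80.1 q7 1.03
turn [-0.  -0.1  0.1] shift [0.0111 0.0025 0.0191]
```

```bash
python3 -m inch '[[0,0,0,0.011,0.0025,0.019,0.1],[0,0,0,0.011,0.0025,0.019,0.1],[0,0,0,0.011,0.0025,0.019,0.1],[0,0,0,0.011,0.0025,0.019,0.1]]' >/dev/null; python3 -c "
from h import *
st();tgt(.5615,.2753,.0155,91.1)
f=env.grab_frame('top'); crop(f,120,240,210,345,4,'pics/p3.png')"
```

```text
t 15.0 pos [0.5633 0.274  0.0765] yaw 91.0 w 0.0234 F [ 0.7 -0.8 -4.1] 80.1 q7 1.02
turn [-0.   0.1 -0.1] shift [0.0019 0.0013 0.061 ]
```

View pics/p3.png

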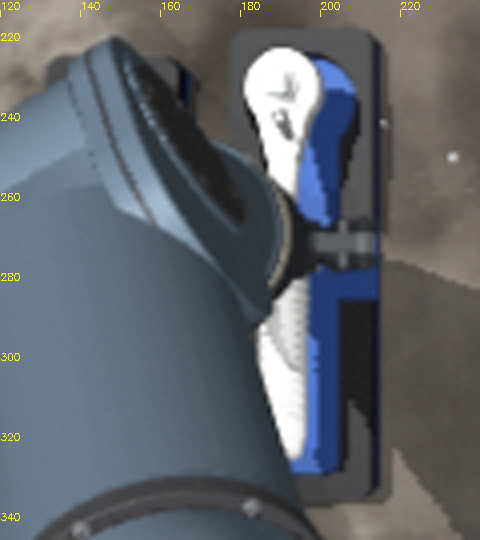

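The ratchet hovers with its head at (190,232) and handle at (190,300). It's parallel to the slot, and the parallax offset of about 7 px is as expected. Lower it.

```bash
python3 -m inch '[[0,0,0,0.001,0.001,0.03,0.1],[0,0,0,0.001,0.001,0.05,0.1],[0,0,0,0.001,0.001,0.0605,0.1],[0,0,0,0.001,0.001,0.0605,0.1],[0,0,0,0.001,0.001,0.0605,0.1]]'; python3 -c "
from h import *
st();tgt(.5615,.2753,.0155,91.1)"
```

```text
clock: 15.55
tool_pos: [0.5621, 0.2759, 0.0158]
ee_rot: [-0.009, 1.0, 0.0, 0.001]
wrist_force: [-0.6, 0.7, -2.8]
grip_width: 0.0234
finger_force: 82.1
t 15.55 pos [0.5621 0.2759 0.0158] yaw 91.1 w 0.0234 F [-0.6  0.7 -2.8] 82.1 q7 1.01
turn [ 0.   0.1 -0. ] shift [ 0.0006 -0.0006  0.0003]
```

```bash
python3 -m inch '[[0,0,0,0,0,0.0003,0.1],[0,0,0,0,0,0.0003,0.55],[0,0,0,0,0,0.0003,0.55],[0,0,0,0,0,0.0003,0.55]]'; python3 -m inch '[[0,0,0,0,0,-0.04,0.55],[0,0,0,0,0,-0.08,0.55],[0,0,0,0,0,-0.12,0.55],[0,0,0,0,0,-0.12,0.55],[0,0,0,0,0,-0.12,0.55]]' >/dev/null; python3 -c "
from h import *
st();tgt(.4963,-.1584,.09,75.7)"
```

```text
clock: 15.95
tool_pos: [0.5617, 0.276, 0.0153]
ee_rot: [-0.01, 1.0, 0.0, 0.0]
wrist_force: [-0.8, 0.0, 0.1]
grip_width: 0.0467
finger_force: 0.0
t 16.45 pos [0.5619 0.2761 0.136 ] yaw 91.1 w 0.0469 F [ 0.1  0.2 -0. ] 0.0 q7 1.02
turn [ 0.1  0.1 15.4] shift [ 0.074  -0.4333  0.0453]
```

```bash
python3 -m inch '[[0,0,15.4,0.074,-0.433,0.045,0.6],[0,0,15.4,0.074,-0.433,0.045,0.6],[0,0,15.4,0.074,-0.433,0.045,0.6],[0,0,15.4,0.074,-0.433,0.045,0.6],[0,0,15.4,0.074,-0.433,0.045,0.6]]'>/dev/null;  python3 -m inch '[[0,0,0,-0.02,-0.16,0.01,0.6],[0,0,0,-0.02,-0.16,0.01,0.6],[0,0,0,-0.02,-0.16,0.01,0.6],[0,0,0,-0.02,-0.16,0.01,0.6],[0,0,0,-0.02,-0.16,0.01,0.6]]' >/dev/null;python3 -m inch '[[0,0,0,0,0,0,0.6],[0,0,0,0,0,0,0.6]]'>/dev/null; python3 -c "
from h import *
st();tgt(.4963,-.1584,.004,75.7)"
```

```text
t 17.65 pos [ 0.5043 -0.1278  0.099 ] yaw 75.9 w 0.0511 F [ 0.6 -0.8  0.5] 0.0 q7 1.47
turn [ 0.  -0.   0.2] shift [ 0.0002 -0.0317  0.095 ]
```

```bash
python3 -m inch '[[0,0,0,0,-0.0317,0.0,0.7],[0,0,0,0,-0.0317,0.04,0.7],[0,0,0,0,-0.0317,0.07,0.7],[0,0,0,0,-0.0317,0.083,0.7],[0,0,0,0,-0.0317,0.083,0.7]]' 60 >/dev/null; python3 -m inch '[[0,0,0,0,0,0,0.7]]'>/dev/null; python3 -c "
from h import *
st();tgt(.4963,-.1584,.005,75.7)
f=env.grab_frame('top'); crop(f,120,240,210,345,4,'pics/p4.png')"
```

```text
t 18.25 pos [ 0.4967 -0.1594  0.0166] yaw 75.8 w 0.0604 F [0.  0.1 0.9] 0.0 q7 1.53
turn [ 0.  -0.   0.1] shift [0.0006 0.0009 0.0116]
```

View pics/p4.png

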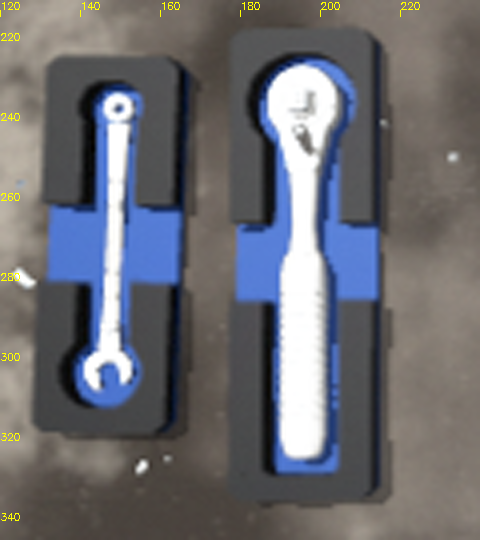

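The ratchet is bedded in its slot (head at 194,236; handle end at 194,322), with blue around both ends. Now grip the bar.

```bash
python3 -m inch '[[0,0,0,0.0005,0.001,0.011,0.7],[0,0,0,0.0005,0.001,0.011,0.7],[0,0,0,0.0005,0.001,0.011,0.05],[0,0,0,0.0005,0.001,0.011,0.05],[0,0,0,0.0005,0.001,0.011,0.05]]' 60 ; python3 -m inch '[[0,0,0,0,0,0,0.05],[0,0,0,0,0,0,0.05]]' 60 ; python3 -c "
from h import *
st();tgt(.5627,-.3665,.09,91.8)"
```

```text
clock: 18.8
tool_pos: [0.4962, -0.1596, 0.0059]
ee_rot: [0.124, 0.992, 0.0, 0.0]
wrist_force: [-0.5, 1.6, -1.4]
grip_width: 0.0226
finger_force: 58.9
clock: 19.0
tool_pos: [0.4962, -0.1596, 0.0059]
ee_rot: [0.124, 0.992, 0.0, 0.0]
wrist_force: [-1.0, 1.5, 5.6]
grip_width: 0.0227
finger_force: 59.6
t 19.0 pos [ 0.4962 -0.1596  0.0059] yaw 75.7 w 0.0227 F [-1.   1.5  5.6] 59.6 q7 1.52
turn [  0.    0.  -16.1] shift [-0.1156 -0.184  -0.084 ]
```

```bash
python3 -m inch '[[0,0,0,0,0,-0.045,0.05],[0,0,0,0,0,-0.085,0.05],[0,0,-16.1,-0.1156,-0.184,-0.085,0.05],[0,0,-16.1,-0.1156,-0.184,-0.085,0.05],[0,0,-16.1,-0.1156,-0.184,-0.085,0.05]]' 60 >/dev/null; python3 -m inch '[[0,0,0,-0.02,-0.06,0,0.05],[0,0,0,-0.02,-0.06,0,0.05],[0,0,0,-0.02,-0.06,0,0.05],[0,0,0,-0.02,-0.06,0,0.05]]' >/dev/null; python3 -c "
from h import *
st();tgt(.5627,-.3665,.075,91.8)"
```

```text
t 19.9 pos [ 0.5632 -0.3608  0.0897] yaw 91.8 w 0.0229 F [ 0.5  1.2 -2. ] 60.0 q7 2.02
turn [ 0.1 -0.1 -0. ] shift [ 0.0006 -0.0057  0.0147]
```

```bash
python3 -m inch '[[0,0,0,0.0005,-0.006,0.015,0.05],[0,0,0,0.0005,-0.006,0.015,0.05],[0,0,0,0.0005,-0.006,0.015,0.05],[0,0,0,0.0005,-0.006,0.015,0.05]]' >/dev/null; python3 -c "
from h import *
st();tgt(.5627,-.3665,.016,91.8)
f=env.grab_frame('top'); crop(f,400,520,200,345,4,'pics/p5.png')"
```

```text
t 20.3 pos [ 0.5636 -0.3672  0.0755] yaw 91.8 w 0.0225 F [-0.6 -0.4 -3.2] 59.9 q7 2.02
turn [ 0. -0.  0.] shift [0.0009 0.0007 0.0595]
```

View pics/p5.png

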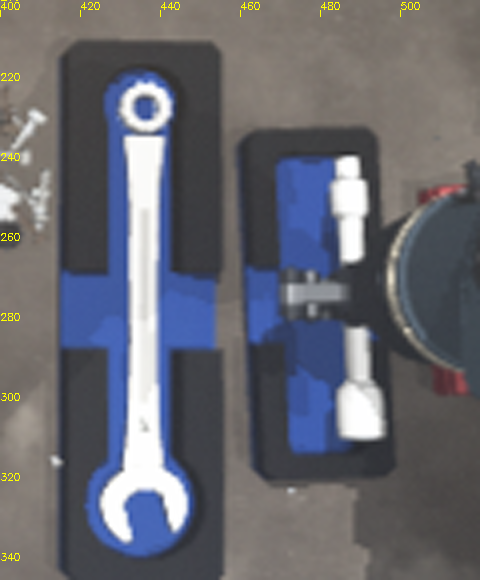

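The bar hovers at (488,274), straight over the extension slot with the expected 10 px of parallax. The large spanner is bedded well. Lower it.

```bash
python3 -m inch '[[0,0,0,0.0005,0.0005,0.03,0.05],[0,0,0,0.0005,0.0005,0.05,0.05],[0,0,0,0.0005,0.0005,0.0593,0.05],[0,0,0,0.0005,0.0005,0.0593,0.05],[0,0,0,0.0005,0.0005,0.0593,0.05]]'; python3 -m inch '[[0,0,0,0,0,0.0003,0.05],[0,0,0,0,0,0.0003,0.5],[0,0,0,0,0,0.0003,0.5],[0,0,0,0,0,0.0003,0.5]]'; python3 -m inch '[[0,0,0,0,0,-0.04,0.5],[0,0,0,0,0,-0.08,0.5],[0,0,0,0,0,-0.13,0.5],[0,0,0,0,0,-0.15,0.5],[0,0,0,0,0,-0.15,0.5]]' >/dev/null; python3 -m inch '[[0,0,0,0,0.12,0,0.5],[0,0,0,0,0.2,0,0.5],[0,0,0,0,0.2,0,0.5],[0,0,0,0,0.2,0,0.5],[0,0,0,0,0.2,0,0.5]]';python3 -c "
from h import *
for n,b in(('top',(400,520,200,345)),('side',(200,460,170,400))):
  f=env.grab_frame(n); crop(f,*b,4 if n=='top' else 1.2,'pics/e%s.png'%n)
a=cv2.imread('pics/etop.png');b=cv2.imread('pics/eside.png'); c=np.zeros((580,320,3),np.uint8); c[:b.shape[0],:b.shape[1]]=b
cv2.imwrite('pics/e.png',np.hstack([a,c]))"
```

```text
clock: 20.85
tool_pos: [0.5635, -0.3674, 0.0167]
ee_rot: [-0.016, 1.0, -0.0, 0.0]
wrist_force: [0.6, 0.5, -2.3]
grip_width: 0.0226
finger_force: 60.9
clock: 21.25
tool_pos: [0.5632, -0.3674, 0.0161]
ee_rot: [-0.016, 1.0, -0.0, 0.0]
wrist_force: [0.5, 1.0, -0.3]
grip_width: 0.0424
finger_force: 0.0
clock: 22.25
tool_pos: [0.5568, -0.1583, 0.1652]
ee_rot: [-0.021, 1.0, 0.002, -0.0]
wrist_force: [0.1, -0.4, 0.4]
grip_width: 0.0426
finger_force: 0.0
```

View pics/e.png

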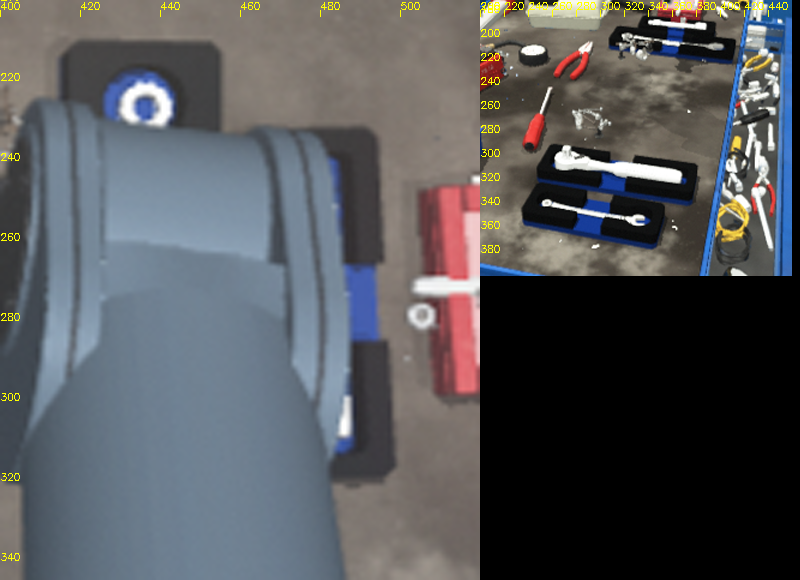

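All four tools are in from the side view, and the red tools haven't moved. The arm hides the bar from above, so I'll move it aside for one last look.

```bash
python3 -m inch '[[0,0,0,0,0.2,-0.03,0.5],[0,0,0,0,0.2,-0.03,0.5],[0,0,0,0,0.2,-0.03,0.5],[0,0,0,0,0.2,-0.03,0.5],[0,0,0,0,0.2,-0.03,0.5]]'; python3 -m inch '[[0,0,0,0,0,0,0.5],[0,0,0,0,0,0,0.5]]' >/dev/null; python3 -c "
from h import *
f=env.grab_frame('top'); crop(f,400,520,200,345,4,'pics/last.png')"
```

```text
clock: 22.85
tool_pos: [0.5508, 0.0391, 0.1963]
ee_rot: [-0.019, 1.0, 0.002, 0.001]
wrist_force: [-0.8, 0.4, -0.1]
grip_width: 0.0428
finger_force: 0.0
```

View pics/last.png

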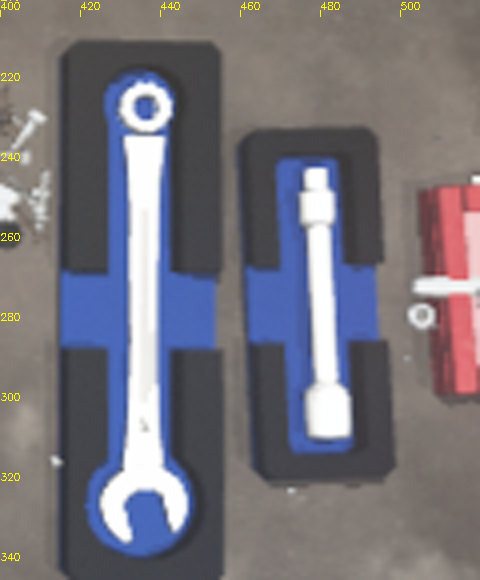

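The bar (479,275) and the large spanner (434,280) both lie flat and centred in their cut-outs, so I'm handing in.

```bash
python3 -c "
from plant import env
print(env.hand_in())"
```

```text
the job is handed in; nothing more can be done
None
```

All four steel tools are back in their own foam cut-outs, centred and flat in the last camera views, and the red pliers and screwdriver were left untouched; I handed the job in at about 23 s, and no verdict came back.

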